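Release the latched key of the slide stainer

TASK

One of the four programme keys on the white control desk is still latched down, but the caps sit unevenly and it cannot be seen which: put the machine in standby by finding that key by feel with light taps of the fingertips (a free key gives, the latched one does not) and pressing it firmly until its catch lets go and it springs up. Do not push any free key more than halfway down, and grasp or shift nothing: the loose things around stay where they are. Finish with all four keys up and the hand clear.

Things in the scene. Friction and masses are not known exactly. Their poses are not given: they have to be found in the camera images.
- desk: White control desk of a slide stainer, fixed, 150 mm (its x) by 300 mm (its y) by 60 mm high; origin at the centre of its underside on the table, z up. Four keys stand in a row along its y axis, 25 mm in front (-x) of its middle, at y = -75, -25, 25 and 75 mm (18 mm between caps). Small loose things lie on its rear strip, 42 to 48 mm behind its middle.
- key_a_top (a point): One of four identical white plastic key caps, 36 mm across the row, 32 mm along it; the point is the middle of the cap's top face, z up, moving with the key. The letters do not follow the order in the row, which changes. Seated unevenly, every cap, free or latched, starts 20 to 24 mm above the desk's top, so height does not tell; caps stay above the desk's top even when pressed home.
- key_b_top (a point): Another of the four keys, same point. About a free key (three of the four): it rests at the top of its 13 mm travel; its spring gives at about 1.5 N, then 0.45 N per mm (3 N sinks it about 3 mm, 4 N 5 to 6 mm), and lifts it back when let go.
- key_c_top (a point): Another of the four keys, same point. About the latched key: it is caught 4 mm down its travel and yields less than 1 mm to a light tap (up to 5 N). Pushed harder (8 to 11 N) it goes down; the catch lets go 7 to 8 mm below where it stood (if the finger leaves earlier, it is caught again), its stop is at 9 mm, and when the finger leaves it rises to 4 mm above its starting height.
- key_d_top (a point): Another of the four keys, same point.
- pin_tip (a point): Middle of the end face of the standby pin, a steel pin 12 mm thick in the desk's left (+y) end, 35 mm above the table. It is flush at the start and is driven out as far as the latched key is pressed down, to 7 to 9 mm when the catch has let go, and stays out. Need not be touched.
- cassette: White tissue cassette with a wax block on top, 28 x 40 x 15 mm, loose on the desk's rear strip; origin under its centre. Leave alone.
- pot: Small round lidded specimen pot, 30 mm across, 38 mm high, loose on the desk's rear strip; origin under its centre. Leave alone.
- blade_box: Flat blue box of blades, 24 x 52 x 14 mm, loose on the desk's rear strip; origin under its centre. Leave alone.
- mug: White mug, 76 mm across, 90 mm high, on the table left of the desk; origin under its centre. Leave alone.
- stain_bottle: Brown glass stain bottle, 60 mm across, 140 mm high, on the table left of the desk; origin under its centre. Leave alone.
- slide_tray: Green tray of glass slides, 280 x 200 x 12 mm, on the table right of the desk; origin under its centre. Leave alone.
- marker: Black marker pen, 14 mm thick, 120 mm long, lying on the table at the left; origin under its middle. Leave alone.

How it is judged:
At the end, for the whole second after the job is handed in: The key that was latched stands more than 3 mm above its starting height with the standby pin more than 6 mm out, the other three keys are within 1 mm of their starting heights, and no loose thing is more than 15 mm from where it was (((distance of key_a_top from where it was at the start of the episode above 0.003 m and distance of each of key_b_top, key_c_top, key_d_top from where it was at the start of the episode below 0.001 m) or (distance of key_b_top from where it was at the start of the episode above 0.003 m and distance of each of key_a_top, key_c_top, key_d_top from where it was at the start of the episode below 0.001 m) or (distance of key_c_top from where it was at the start of the episode above 0.003 m and distance of each of key_a_top, key_b_top, key_d_top from where it was at the start of the episode below 0.001 m) or (distance of key_d_top from where it was at the start of the episode above 0.003 m and distance of each of key_a_top, key_b_top, key_c_top from where it was at the start of the episode below 0.001 m)) and distance of pin_tip from where it was at the start of the episode above 0.006 m and distance of each of cassette, pot, blade_box, mug, stain_bottle, slide_tray, marker from where it was at the start of the episode below 0.015 m); the robot touches nothing.
It fails at once if a free key is pushed more than halfway (6.5 mm of 13 mm) down while another is still latched (the pin has not come out) (distance of any of key_a_top, key_b_top, key_c_top, key_d_top from where it was at the start of the episode above 0.0065 m and distance of pin_tip from where it was at the start of the episode below 0.003 m).
It fails at once if a free key is pushed more than halfway down after the latched one has risen ((distance of key_a_top from where it was at the start of the episode above 0.0065 m and distance of any of key_b_top, key_c_top, key_d_top from where it was at the start of the episode above 0.003 m) or (distance of key_b_top from where it was at the start of the episode above 0.0065 m and distance of any of key_a_top, key_c_top, key_d_top from where it was at the start of the episode above 0.003 m) or (distance of key_c_top from where it was at the start of the episode above 0.0065 m and distance of any of key_a_top, key_b_top, key_d_top from where it was at the start of the episode above 0.003 m) or (distance of key_d_top from where it was at the start of the episode above 0.0065 m and distance of any of key_a_top, key_b_top, key_c_top from where it was at the start of the episode above 0.003 m)).
It fails at once if a loose thing is lifted, carried or shifted by more than 15 mm (distance of any of cassette, pot, blade_box, mug, stain_bottle, slide_tray, marker from where it was at the start of the episode above 0.015 m).
It also fails if it takes over 48 s, if anything falls off the work surface, if the arm or the gripper's body presses on something with over 40 N, if the wrist force passes 120 N, or if a joint passes its speed limit or range.

ROBOT

A 6-joint arm with a two-finger parallel gripper is mounted at the origin on the work surface. World frame = base frame: x ahead of the robot, y to its left, z up, the work surface at z = 0. Lengths are in m, angles in rad, forces in N, time in s.
With the tool pointing down it reaches from about 0.375 to 0.975 m from the base axis. Payload 3.8 kg.
Tool frame: the origin (TCP) lies between the finger pads; the fingertips stand 22 mm ahead of it and the grasp point (between the pads) lies 3 mm ahead of it; z points along the fingers, y is the direction in which the jaws open and shut (so a half turn about z gives the same grasp; the last joint's range is limited). The gripper opens to 85 mm and grips with 20 to 120 N. Pads are 22 mm wide; open, the fingers measure 114 mm over their backs; the gripper's body (76 mm by 85 mm) begins 54 mm behind the grasp point. The pads swing forward as they close: fully open they stand 13 mm farther back than shut.
Start: joints at [-1.151, 0.264, 1.604, -0, 1.274, -0.037], TCP at [0.298, -0.606, 0.253] pointing down, gripper open.
Joint ranges: [-2.63, 2.63], [-0.94, 2.18], [0.31, 2.57], [-1.31, 4.45], [0, 2.66], [-2.55, 2.55]. Speed limits (rad/s): [2.57, 2.57, 3.14, 3.14, 3.14, 3.14].

INTERFACE

Orientations are given as a rotation vector (axis times angle).
In Python, from workcell import * gives the robot as it stands.
- The arm moves only by the tool step_arm, never from a script. Its argument "motion" is a list that holds one entry, the list of rows, each a list of 7 numbers: the finger opening in m, from 0 to 0.0854, then the shift along the world's x, y, z in m, then the turn, a rotation vector about the world's x, y, z in degrees. A call has exactly 8 rows; each row is the pose to reach, as a shift and turn from the pose measured when the call began; what a row does not reach only later rows make up. A row lasts 1/8 s, in which the tool goes at most 62.5 mm and 10.7 degrees, less where a joint would pass 70% of its speed; a pose out of reach is approached as far as the arm can. A call with a gripper value outside its range is refused whole. The fingers move at their own pace and stop on an object; "newtons" is the grip in N (left out, the last holds). Time passes only in rows, so rows that repeat a pose let the fingers close, or fill a call up. It gives the time, the measured TCP pose, the force and the opening at its end, in the units of the state.
- read_state(): the state, without advancing time (a new reading comes with each control period).
- read_camera(name): name is "side" or "top"; returns (picture, depth): 420x560x3 uint8, blue, green, red; 420x560 float32, m along the optical axis (not along the pixel's ray), 0 where there is no reading.
- get_calibration(name): a dict with "K" (3x3 intrinsics, pixels), "world_from_camera" (4x4, takes a point from camera to world coordinates). Camera axes: x right, y down, z forward; pixel columns grow to the right and rows downward; lengths in m; the calibration is good to about 2 mm. A picture is of the moment at which its call begins. get_calibration takes no time and is no camera call.
- finish_job(): hands the job in, once; it reports no verdict.
Trained networks look in the newest picture that a camera, given by its name, has taken for a name from the list of things; names that differ only in an ending like _2 or _b are one class to them, and where a whole thing is asked for, a point or a joint stands for the part that bears it (a point fixed in the world has none). Each returns a list of dicts, best first, with "score" (0 to 1); they miss things now and then, are a little off and sometimes report something else, mostly with a low value. They report only what shows in the picture. A call takes as long as a camera call.
- spot_in(camera, thing): "xyz" ([x, y, z] in m, in the coordinates of the camera as it stood for that picture, good to about 4 mm: the middle of the surface that is visible of it).
- regions_of(camera, thing): "region" (420x560 bool, what is visible of it).
The state is a dict: "time": time; "q": joint angles; "joint_vel": joint speeds; "joint_torque": joint torques, N m; "tool_pos": TCP position; "tcp_rot": TCP orientation; "wrist_force": force on the tool from outside, world axes, zero at the start; "torque": the same for the moment, N m; "width": opening from 0.0 (shut) to 1.0 (fully open).
Only numpy, scipy, OpenCV 4.12 (cv2) and the standard library are available. Lean on these libraries where they do the work, as an engineer would, in place of code of your own. Each camera call takes 0.05 s, during which the arm holds its last target. There are 200 camera calls.

## Working session

There is one attempt and no reset: what is moved stays moved. The work goes in short steps, Python scripts to look and compute and a tool call to move; the robot and the scene stay as the last step left them, time stands still between calls to the robot, and variables do not carry over. Pictures are saved under pics/ and viewed, on a budget of 10 in all, crops included, one or two more only if the job needs it, and the job is handed in when it is done.

Besides the shell and the picture viewer there is one more tool, called after "Request:" as a command line: name --argument value ..., lists and objects as JSON in quotes. step_arm: Moves the arm, as the interface text tells. Its arguments: {"type":"object","properties":{"motion":{"type":"array"},"newtons":{"type":"number"}},"required":["motion"]}

```bash
mkdir -p pics
cat > h.py <<'E'
from workcell import *
import numpy as np, cv2
def cloud(n,d):
    c=get_calibration(n);K=np.array(c["K"]);T=np.array(c["world_from_camera"])
    v,u=np.mgrid[:420,:560]
    p=np.stack([(u-K[0,2])/K[0,0]*d,(v-K[1,2])/K[1,1]*d,d],-1)
    return p@T[:3,:3].T+T[:3,3]
def w(n,p):
    T=np.array(get_calibration(n)["world_from_camera"]); return T[:3,:3]@np.array(p)+T[:3,3]
E
python3 - <<'E'
from h import *
ims=[]
for n in("top","side"):
    i,d=read_camera(n);ims.append(i);np.savez(n,i=i,d=d)
    for t in("desk","key_a_top","cassette","pot","blade_box","mug","stain_bottle"):
        for r in spot_in(n,t)[:6]: print(n,t,round(r["score"],2),w(n,r["xyz"]).round(3))
    print(np.array(get_calibration(n)["world_from_camera"]).round(2).tolist())
    cv2.imwrite(f"pics/{n}.png",i)
print(read_state())
E
```

```text
top desk 0.62 [ 0.569 -0.069  0.061]
top cassette 0.61 [ 0.49  -0.465  0.008]
top cassette 0.45 [0.59  0.012 0.07 ]
top pot 0.45 [ 0.613 -0.069  0.096]
top blade_box 0.54 [ 0.649 -0.13   0.069]
top mug 0.85 [0.403 0.401 0.036]
top stain_bottle 0.87 [0.669 0.434 0.093]
[[0.02, -1.0, 0.1, 0.39], [-1.0, -0.02, 0.0, 0.02], [0.0, -0.1, -1.0, 1.4], [0.0, 0.0, 0.0, 1.0]]
side desk 0.57 [ 0.579 -0.16   0.06 ]
side key_a_top 0.76 [ 0.526 -0.021  0.081]
side cassette 0.63 [0.592 0.002 0.069]
side pot 0.47 [ 0.619 -0.077  0.082]
side blade_box 0.68 [ 0.647 -0.14   0.069]
side mug 0.69 [0.406 0.361 0.06 ]
side stain_bottle 0.85 [0.676 0.421 0.069]
[[1.0, -0.01, 0.04, 0.45], [-0.04, -0.56, 0.83, -1.06], [0.01, -0.83, -0.56, 0.8], [0.0, 0.0, 0.0, 1.0]]
{'time': 0.8, 'q': array([-1.15085672e+00,  2.63844935e-01,  1.60396209e+00, -3.87460035e-05,
        1.27372526e+00, -3.69049141e-02]), 'joint_vel': array([ 2.48741697e-03,  1.20383609e-05, -5.97663526e-04,  1.00039220e-03,
        6.10333428e-04,  4.13491013e-04]), 'joint_torque': array([ 7.04526246e-04, -5.14973867e+01, -3.67698812e+01, -1.26184955e-04,
        4.60748033e-04, -1.33576120e-05]), 'tool_pos': array([ 0.29774147, -0.60579009,  0.25333737]), 'tcp_rot': array([ 3.05992075e+00,  7.11387871e-01, -3.90807713e-05]), 'wrist_force': array([-1.25072824,  0.44804775, -0.24281057]), 'torque': array([ 0.0635897 ,  0.03937741, -0.02118527]), 'width': 0.9980156130393317}
```

View pics/top.png

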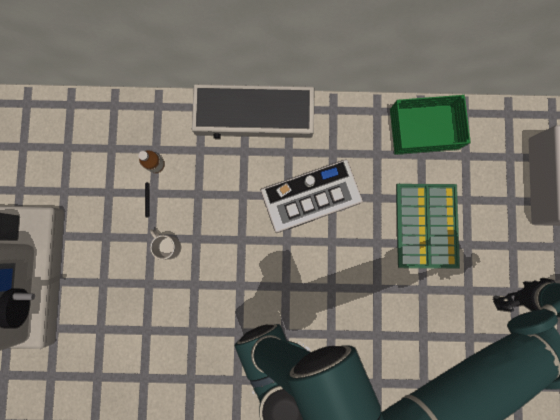

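View pics/side.png

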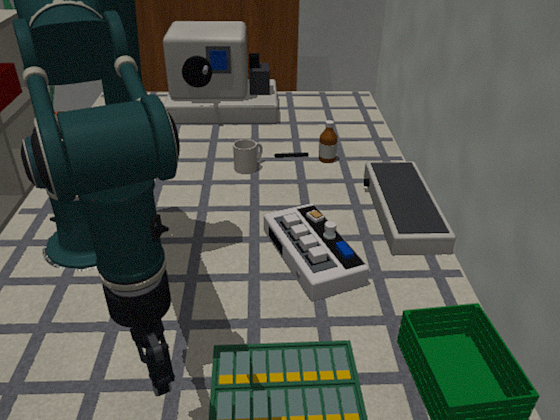

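Top: the desk is centred near pixel (311,195), rotated, with four keys at about (293,210), (308,205), (323,200) and (338,194). The loose things sit behind them on the far strip. The side view agrees. Next I measure the keys from depth in both views.

Run:
```python
from h import *
for n in("top","side"):
    f=np.load(n+".npz");P=cloud(n,f["d"]);i=f["i"]
    m=(P[...,2]>.045)&(P[...,2]<.12)&(P[...,0]>.42)&(P[...,0]<.75)&(P[...,1]>-.27)&(P[...,1]<.14)
    dm=m&(P[...,2]<.066)&(P[...,2]>.054)
    r=cv2.minAreaRect((P[m][:,:2]).astype(np.float32)*1000); print(n,"desk",r, np.median(P[dm][:,2]))
    k=((P[...,2]>.074)&(P[...,2]<.09)&m).astype(np.uint8)
    c,l,s,_=cv2.connectedComponentsWithStats(k,connectivity=4)
    for j in range(1,c):
        if s[j,4]>15:
            q=P[l==j]; print(s[j].tolist(),np.median(q,0).round(4),((q.min(0)+q.max(0))/2).round(4),np.ptp(q,axis=0).round(3), i[l==j].mean(0).round())
o=np.load("top.npz")["i"][150:240,250:370]
s=np.load("side.npz")["i"][195:305,255:375]
cv2.imwrite("pics/crop.png",np.hstack([cv2.resize(o,(400,300)),cv2.resize(s,(400,300))]))
```

```text
top desk ((575.060302734375, -75.90878295898438), (152.58810424804688, 301.0334777832031), 20.673519134521484) 0.05837378930050052
[331, 188, 13, 13, 117] [ 0.5773 -0.1543  0.0826] [ 0.5778 -0.1546  0.082 ] [0.039 0.039 0.013] [165. 170. 174.]
[316, 193, 13, 13, 114] [ 0.5605 -0.1073  0.0813] [ 0.5609 -0.1072  0.0816] [0.039 0.039 0.013] [168. 172. 177.]
[301, 198, 13, 14, 113] [ 0.5435 -0.0604  0.0803] [ 0.5423 -0.0607  0.0801] [0.041 0.038 0.012] [168. 172. 176.]
[286, 203, 13, 14, 116] [ 0.5242 -0.0134  0.0802] [ 0.5255 -0.0134  0.081 ] [0.042 0.038 0.013] [168. 172. 176.]
side desk ((578.501220703125, -77.79171752929688), (152.81768798828125, 304.21551513671875), 20.7567081451416) 0.058675864289133406
[283, 213, 17, 11, 129] [ 0.5284 -0.0206  0.0802] [ 0.5283 -0.0166  0.0792] [0.04  0.047 0.01 ] [143. 146. 150.]
[291, 223, 18, 13, 139] [ 0.5461 -0.0667  0.0803] [ 0.5466 -0.0634  0.0794] [0.042 0.043 0.01 ] [143. 146. 150.]
[325, 226, 12, 8, 53] [ 0.6205 -0.0778  0.0833] [ 0.6222 -0.0761  0.0822] [0.028 0.015 0.016] [86. 87. 88.]
[300, 234, 18, 12, 155] [ 0.5645 -0.1132  0.0815] [ 0.5649 -0.1093  0.08  ] [0.041 0.041 0.011] [143. 146. 150.]
[309, 245, 19, 14, 178] [ 0.5815 -0.1607  0.0826] [ 0.5829 -0.1545  0.0802] [0.042 0.044 0.012] [141. 143. 147.]
```

View pics/crop.png

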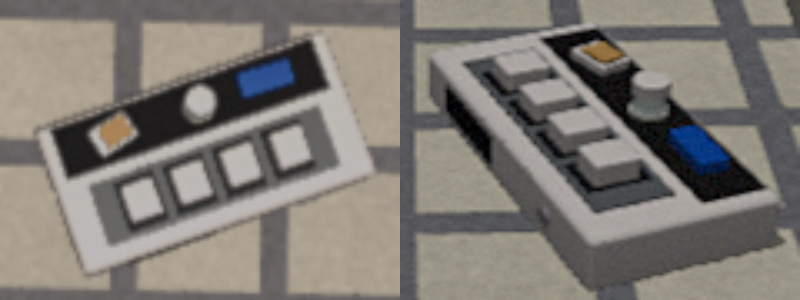

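Both views agree to about 4 mm. Desk centre is (0.5765, -0.077) with a yaw of about 20.4°. From right to left, the keys are K1 (.579,-.156), K2 (.562,-.109), K3 (.544,-.062) and K4 (.527,-.015), with tops at about 0.082. I'll close the fingers and go above K1.

Request:
step_arm --motion '[[[0,0.03,0.05,0,0,0,0],[0,0.063,0.103,0,0,0,-1],[0,0.096,0.156,0,0,0,-2],[0,0.13,0.21,-0.01,0,0,-3],[0,0.165,0.265,-0.02,0,0,-4],[0,0.198,0.318,-0.03,0,0,-5],[0,0.23,0.37,-0.05,0,0,-5.8],[0,0.26,0.42,-0.07,0,0,-5.8]]]' --newtons 40

```text
time: 1.8
tool_pos: [0.5555, -0.1899, 0.1859]
tcp_rot: [3.091, 0.555, 0.003]
wrist_force: [1.4, 0.2, 0.3]
width: -0.001
```

Request:
step_arm --motion '[[[0,0.012,0.017,-0.02,0,0,0],[0,0.0235,0.034,-0.04,0,0,0],[0,0.0235,0.034,-0.06,0,0,0],[0,0.0235,0.034,-0.074,0,0,0],[0,0.0235,0.034,-0.074,0,0,0],[0,0.0235,0.034,-0.074,0,0,0],[0,0.0235,0.034,-0.074,0,0,0],[0,0.0235,0.034,-0.074,0,0,0]]]'

```text
time: 2.8
tool_pos: [0.5795, -0.1564, 0.1128]
tcp_rot: [3.09, 0.555, 0.005]
wrist_force: [-1.1, 0.9, 0.7]
width: 0.0
```

Run:
```python
from h import *
i,d=read_camera("side")
cv2.imwrite("pics/s2.png",cv2.resize(i[160:310,220:420],(800,600),interpolation=cv2.INTER_CUBIC))
P=cloud("side",d);v,u=np.mgrid[:420,:560]
for _ in range(3):
    s=read_state(); print(s["tool_pos"].round(4),s["wrist_force"].round(2))
i,d=read_camera("top");print(read_state()["wrist_force"].round(2))
```

```text
[ 0.5794 -0.1562  0.1126] [0.8  0.54 0.42]
[ 0.5794 -0.1562  0.1126] [0.8  0.54 0.42]
[ 0.5794 -0.1562  0.1126] [0.8  0.54 0.42]
[-0.01  0.03 -0.18]
```

View pics/s2.png

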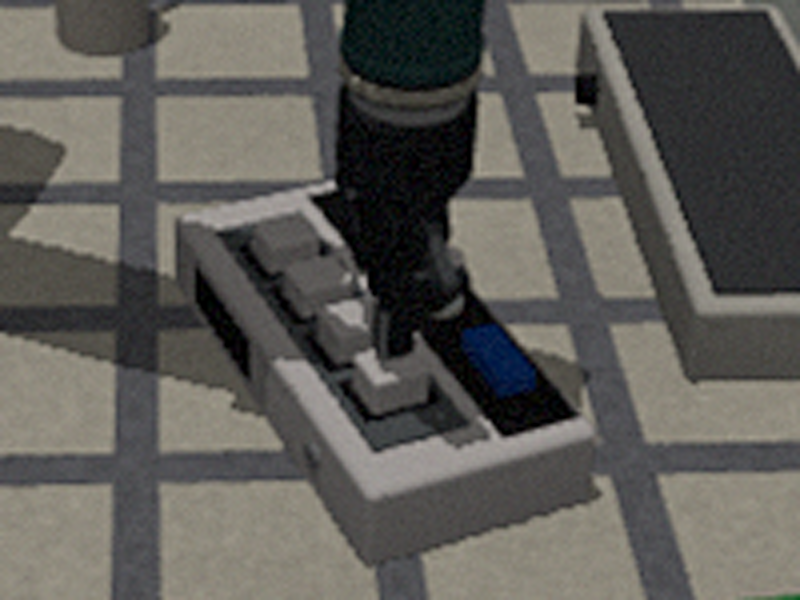

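The shut fingertips stand just above K1 (the cap at about (390,385) in the crop), clear of the pot and box. I'll lower gently.

Request:
step_arm --motion '[[[0,0,0,-0.003,0,0,0],[0,0,0,-0.005,0,0,0],[0,0,0,-0.007,0,0,0],[0,0,0,-0.009,0,0,0],[0,0,0,-0.01,0,0,0],[0,0,0,-0.01,0,0,0],[0,0,0,-0.01,0,0,0],[0,0,0,-0.01,0,0,0]]]'

```text
time: 3.9
tool_pos: [0.5793, -0.156, 0.1036]
tcp_rot: [3.091, 0.555, 0.004]
wrist_force: [-3.6, 1.6, 6.5]
width: 0.001
```

```bash
cat > f.py <<'E'
from h import *
F=[]
for _ in range(8): read_camera("top"); s=read_state(); F.append(s["wrist_force"])
print(s["time"],s["tool_pos"].round(4),np.mean(F,0).round(2),np.std(F,0).round(2))
E
python3 f.py
```

```text
4.3 [ 0.5793 -0.156   0.1036] [-3.59  0.9   7.83] [0.54 0.42 0.57]
```

A steady 7.8 N with hardly any sink rules out a free key, which would need about 14 mm of travel for that force. So K1 is the latched one. I'll press it on in steps.

Request:
step_arm --motion '[[[0,0,0,-0.0015,0,0,0],[0,0,0,-0.002,0,0,0],[0,0,0,-0.003,0,0,0],[0,0,0,-0.004,0,0,0],[0,0,0,-0.005,0,0,0],[0,0,0,-0.005,0,0,0],[0,0,0,-0.005,0,0,0],[0,0,0,-0.005,0,0,0]]]'

```text
time: 5.3
tool_pos: [0.5793, -0.1561, 0.1003]
tcp_rot: [3.09, 0.556, 0.003]
wrist_force: [-4.3, 1.9, 9.8]
width: -0.003
```

```bash
python3 f.py
```

```text
5.7 [ 0.5793 -0.1561  0.1003] [-4.65  1.26  9.81] [0.62 0.51 0.52]
```

It's sinking at about 10 N, as the latched key should. I'll press to the stop, then lift clear.

Request:
step_arm --motion '[[[0,0,0,-0.003,0,0,0],[0,0,0,-0.004,0,0,0],[0,0,0,-0.005,0,0,0],[0,0,0,-0.006,0,0,0],[0,0,0,-0.007,0,0,0],[0,0,0,-0.0075,0,0,0],[0,0,0,-0.0075,0,0,0],[0,0,0,-0.0075,0,0,0]]]'

```text
time: 6.7
tool_pos: [0.5794, -0.1561, 0.0961]
tcp_rot: [3.09, 0.556, 0.003]
wrist_force: [-8.9, 2.1, 19.4]
width: 0.001
```

```bash
python3 f.py
```

```text
7.1 [ 0.5794 -0.1561  0.0962] [-8.69  2.45 19.66] [0.54 0.39 0.38]
```

The force jumped to 20 N about 9 mm below contact, so the stop is reached. I'll lift up and back to the right to clear the view.

Request:
step_arm --motion '[[[0,0,0,0.01,0,0,0],[0,0,0,0.03,0,0,0],[0,0,0,0.06,0,0,0],[0,-0.02,-0.03,0.09,0,0,0],[0,-0.05,-0.07,0.12,0,0,0],[0,-0.08,-0.12,0.14,0,0,0],[0,-0.11,-0.17,0.15,0,0,0],[0,-0.14,-0.22,0.15,0,0,0]]]'

```text
time: 8.1
tool_pos: [0.439, -0.3782, 0.2485]
tcp_rot: [3.087, 0.556, 0.007]
wrist_force: [0.2, -0.6, -0.2]
width: -0.007
```

Request:
step_arm --motion '[[[0,-0.03,-0.05,0,0,0,0],[0,-0.06,-0.1,0,0,0,0],[0,-0.08,-0.13,0,0,0,0],[0,-0.09,-0.15,0,0,0,0],[0,-0.09,-0.15,0,0,0,0],[0,-0.09,-0.15,0,0,0,0],[0,-0.09,-0.15,0,0,0,0],[0,-0.09,-0.15,0,0,0,0]]]'

```text
time: 9.1
tool_pos: [0.3498, -0.5273, 0.2486]
tcp_rot: [3.087, 0.558, 0.007]
wrist_force: [0.3, 0.3, -0.4]
width: -0.001
```

Run:
```python
from h import *
cr=[]
for n in("top","side"):
    i,d=read_camera(n)
    for _ in range(4): d=np.median([d,read_camera(n)[1],read_camera(n)[1]],0)
    f=np.load(n+".npz");A=cloud(n,f["d"]);P=cloud(n,d)
    for k in[(.579,-.156),(.562,-.109),(.544,-.062),(.527,-.015)]:
        z=[]
        for Q in(A,P):
            m=(np.hypot(Q[...,0]-k[0],Q[...,1]-k[1])<.014)&(Q[...,2]>.07); z.append(np.median(Q[m][:,2])*1000)
        print(n,k,np.round(z,1),round(z[1]-z[0],1))
    for t in("cassette","pot","blade_box","mug","stain_bottle"):
        print(t,[w(n,r["xyz"]).round(3).tolist() for r in spot_in(n,t)[:2]])
    y,x=((150,250) if n=="top" else (195,255))
    cr.append(cv2.resize(i[y:y+110,x:x+120],(400,366)))
    
cv2.imwrite("pics/end.png",np.hstack(cr))
s=read_state();print(s["time"],s["tool_pos"],s["wrist_force"])
```

```text
top (0.579, -0.156) [83.4 86.6] 3.2
top (0.562, -0.109) [81.9 81.7] -0.2
top (0.544, -0.062) [80.9 80.5] -0.4
top (0.527, -0.015) [80.6 80.4] -0.1
cassette [[0.591, 0.014, 0.068], [0.65, -0.13, 0.072]]
pot [[0.616, -0.069, 0.092]]
blade_box []
mug [[0.402, 0.404, 0.037]]
stain_bottle [[0.667, 0.436, 0.092], [0.57, -0.073, 0.06]]
side (0.579, -0.156) [83.4 87.3] 3.9
side (0.562, -0.109) [82.2 82.2] -0.1
side (0.544, -0.062) [80.9 81.1] 0.2
side (0.527, -0.015) [81.1 80.8] -0.3
cassette [[0.581, -0.164, 0.083]]
pot [[0.581, -0.162, 0.084], [0.62, -0.077, 0.084]]
blade_box [[0.647, -0.142, 0.068]]
mug [[0.405, 0.363, 0.06]]
stain_bottle [[0.675, 0.425, 0.066]]
10.5 [ 0.34903356 -0.52810192  0.24847792] [ 0.33918859  0.16141702 -0.3182811 ]
```

View pics/end.png

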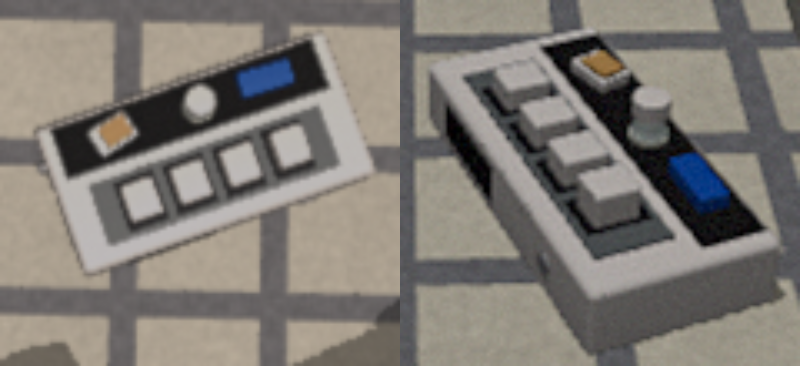

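The picture shows K1 (right crop, about (608,195)) standing clearly higher than before. The other three keys and the loose things are unchanged, and the hand is clear.

```bash
python3 -c "from workcell import *; print(finish_job())"
```

```text
the job is handed in; nothing more can be done
None
```

I released the latched key, and the job is handed in after about 10.5 s of robot time. It was the key at the desk's right (-y) end.

- **Finding it:** It was the first key I touched, and the touch read about 7.8 N with almost no sink. That is a bit over the 5 N light tap. A free key would have needed about 14 mm of travel to push back that hard, so I did not touch the other three.
- **Pressing it:** It went down at about 10 N and reached its stop at about 20 N, roughly 9 mm below contact. I then lifted the hand clear.

**Last checks:**
- **Pressed key:** it stands 3.2 mm higher in the top view and 3.9 mm in the side view. The top view leaves little margin over the 3 mm required; the expected rise is 4 mm.
- **Other keys:** the three are within 0.4 mm of their starting heights.
- **Loose things:** the cassette, pot, blade box, mug and bottle stayed put to within about 4 mm. I did not measure the tray or marker again; the arm did not go near the marker, and the fingers stayed well above the tray.
- **Hand:** it is clear, with the wrist force near zero.

**Not confirmed or disagreeing:**
- I could not see the pin. That it came out is inferred from the full stroke and the key rising.
- The final network search missed the blade box in the top view and mislabelled a few things (for example a "cassette" on the raised key), but the pictures show everything in place.

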